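# Hold a footrest block against the jig fence

## Robot

A 7-joint arm with a two-finger parallel gripper is mounted at the origin on the work surface. World frame = base frame: x ahead of the robot, y to its left, z up, the work surface at z = 0. Lengths are in m, angles in rad, forces in N, time in s.
With the tool pointing down it reaches from about 0.4 to 0.85 m from the base axis. Payload 4.5 kg.
Tool frame: the origin (TCP) lies between the finger pads; the fingertips stand 11 mm ahead of it and the grasp point (between the pads) lies 8 mm behind it (r.tip_reach is the distance from the TCP to the fingertips, in m); x points along the fingers, y is the direction in which the jaws open and shut, and the axes are right-handed (so a half turn about x gives the same grasp; the last joint's range is limited). The gripper opens to 88 mm and grips with 3 to 60 N. Pads are 18 mm wide; open, the fingers measure 123 mm over their backs; the gripper's body (75 mm by 187 mm) begins 45 mm behind the grasp point.
Start: joints at [-1.248, 0.689, -0.195, 1.565, 0.157, 0.902, -0.215], TCP at [0.178, 0.599, 0.25] pointing down, gripper open.
Joint ranges: [-3.01, 3.01], [-0.46, 2.08], [-1.47, 1.51], [0.13, 2.56], [-1, 4.14], [0.04, 2.09], [-2.66, 2.66]. Speed limits (rad/s): [2.57, 2.57, 3.14, 3.14, 3.14, 3.14, 3.14].

## Interface

Orientations are given as a unit quaternion [x, y, z, w].
In Python, from plant import r gives the robot as it stands.
- The arm moves only by the tool drive_tool, never from a script. Its argument "deltas" is a list of rows, each a list of 3 entries, a list of its own where there are three numbers: the turn, a rotation vector about the tool's x, y, z in degrees, then the shift along the tool's x, y, z in cm, then the finger opening in cm, from 0 to 8.81. A call has 1 to 12 rows; each row shifts and turns the commanded pose from where the row before left it, along the tool's axes as they then stand; what a row does not reach is not made up. A row lasts 1/12 s, in which the tool goes at most 41.7 mm and 7.16 degrees, less where a joint would pass 70% of its speed; a pose out of reach is approached as far as the arm can. A call is refused whole if a number of a shift passes 4.17 or a number of a turn 7.16, either way. A call with a gripper value outside its range is refused whole. The fingers move at their own pace and stop on an object; "force" is the grip in N (left out, the last holds). Time passes only in rows, so rows that do not move let the fingers close. It gives the time, the measured TCP pose, the force and the opening at its end, in the units of the state.
- r.get_state(): the state, without advancing time (a new reading comes with each control period).
- r.snapshot(name): name is "scene" or "top"; returns a dict with "color" (480x640x3 uint8, red, green, blue), "fov_y" (degrees; the focal length in pixels is half the picture's height over the tangent of half this angle, whatever the lens; pixels are square), "cx", "cy" (the principal point, pixels), "extrinsics" (4x4, takes a point from world to camera coordinates). Camera axes: x right, y up, looking along -z (the intrinsics and any distortion apply to the point x, -y, -z); pixel columns grow to the right and rows downward; lengths in m; the calibration is good to about 2 mm. A picture is of the moment at which its call begins. There is no depth.
- r.finish_job(): hands the job in, once; it reports no verdict.
The state is a dict: "clock": time; "q": joint angles; "qd": joint speeds; "joint_torque": joint torques, N m; "tool_pos": TCP position; "eef_rot": TCP orientation; "contact_force": force on the tool from outside, world axes, zero at the start; "moment": the same for the moment, N m; "opening": opening from 0.0 (shut) to 1.0 (fully open).
Only numpy, scipy, OpenCV 4.12 (cv2) and the standard library are available. Lean on these libraries where they do the work, as an engineer would, in place of code of your own. Each camera call takes 0.05 s, during which the arm holds its last target. There are 200 camera calls.

## Task

Pull the jig's hinged leaf (the flap with a grab bar along its top) right down, stand the aluminium block with the lug upright on the jig floor between the two cheeks, a long face close to the fence, and let go of it. Then swing the leaf back up so that its sprung plunger presses the block flat against the fence, and finish while holding the leaf there with the plunger steadily about half-way in (about 13 N, never bottomed), as a third hand for the person who will bolt the block on from behind. Leave everything else on the bench alone.

Things in the scene. Friction and masses are not known exactly. Their poses are not given: they have to be found in the camera images.
- jig: fixed jig on the bench, with a 12 mm thick dark steel base plate (x +8 to +116 mm, y +-75 mm) as its floor, polished and slippery (the leaf's plunger can push the block the last 10 mm to the fence). Origin on the bench right under the hinge line; jig x points from the hinged leaf to the fence, y along the hinge, z up. Two cheeks stand on the floor at x +34 to +66 mm; their inner faces are at y = +-41 mm and their tops 18 mm above the floor (30 mm above the bench)
- fence: dark steel upright plate of the jig, 110 mm wide, 78 mm high, 12 mm thick, fixed to the base plate. Origin at the lower middle of its pressing face, at floor height (12 mm above the bench, 70 mm from the hinge line). Axes as the jig's: the pressing face looks to -x. When the block is home, its centre is 22 mm from this face (x = -22 mm), y within a few mm of 0
- leaf (a joint): angle in rad of the aluminium leaf, a bottom-hinged flap opposite the fence, turning about the jig's y axis: 0 is upright, it grows to 1.25 (stop) as the top is pulled down towards jig -x, and can lean to -0.2 towards the fence. A stiff, light hinge (0.15 kg, friction 0.1 N m): it stays where it is left
- leaf_hinge (a point): middle of the leaf's hinge line, 12 mm above the bench
- bar (a point): middle of the leaf's grab bar: a round steel bar 12 mm in diameter, parallel to the hinge and 118 mm from it, 90 mm long between its two end arms; free space of 50 mm between the bar and the leaf's plate, so that it can be pinched from above at any angle of the leaf (open fingers by only about 40-50 mm around it when the leaf is down). Moves with the leaf. The bar turns between the fingers
- plunger (a joint): how far (m) the sprung plunger is pushed into the leaf: 0 free, stop at 0.024; half-way is 0.012. Spring 1.1 N per mm from 0 N, so 0.012 is 13 N on the block. With the block home against the fence it is half-way in when the leaf is upright (about 0.9 mm more per 0.02 rad of lean towards the fence); the push needed at the bar is about 0.4 times the plunger's force
- foot (a point): middle of the face of the plunger's smooth, slippery plastic foot, 24 mm in diameter, on the fence side of the leaf, 46 mm above the hinge and, when free, 38 mm out from the middle of the leaf
- block_mid (a point): lug block: aluminium block, the only one with a lug. Body 44 mm (its x) by 70 mm (its y) by 60 mm high; on the middle of its top a square lug 24 mm (x) by 22 mm (y), 28 mm high; 0.3 to 0.6 kg. This point is the block's centre, 44 mm above its underside; the lug's middle is 30 mm above this point. It stands upright on the bench; in the jig a long (70 mm) face goes against the fence, either way round
- spacer: decoy: plain aluminium block 44 x 70 x 60 mm WITHOUT a lug on top, beside the lug block's area; leave alone. Origin at the centre of its underside
- tape: roll of paper masking tape lying flat, 96 mm across, 24 mm high; leave alone
- spraycan: spray can, 66 mm across, 190 mm tall; leave alone
- mixcup: white plastic mixing cup, 80 mm across, 100 mm tall; leave alone
- wrench: steel wrench lying on the bench; leave alone
- driver: screwdriver lying on the bench; leave alone
- jar: amber glass jar, 68 mm across, 80 mm tall; leave alone
Mind the look-alikes: they are no part of the job. What is shaped like the jig but orange, pink or yellow is not meant.

How it is judged:
By the outcome, as a careful person would: the job done as asked, in the order asked, and still so for the second after the job is handed in, while the arm keeps its last pose, push and grip.
It also fails if it takes over 64 s, if anything falls off the work surface, if the arm or the gripper's body presses on something with over 40 N, if the wrist force passes 120 N, or if a joint passes its speed limit or range.

## Working session

There is one attempt and no reset: what is moved stays moved. The work goes in short steps, Python scripts to look and compute and a tool call to move; the robot and the scene stay as the last step left them, time stands still between calls to the robot, and variables do not carry over. Pictures are saved under pics/ and viewed, about 8 in all and at most 12, crops included, and the job is handed in when it is done.

Besides the shell and the picture viewer there is one more tool, called after "Emit:" as a command line: name --argument value ..., lists and objects as JSON in quotes. drive_tool: Moves the arm, as the interface text tells. Its arguments: {"type":"object","properties":{"deltas":{"type":"array","items":{"type":"array"}},"force":{"type":"number"}},"required":["deltas"]}

```bash
ls; mkdir -p pics; python3 - <<'E'
from plant import r
import cv2,pickle
d={}
for n in("scene","top"):
    s=r.snapshot(n);d[n]=s
    cv2.imwrite(f"pics/{n}0.png",s["color"][:,:,::-1])
    print(n,{k:v for k,v in s.items() if k!="color"})
pickle.dump(d,open("s0.pkl","wb"))
print(r.get_state(),r.tip_reach)
E
```

```text
pics
scene {'fov_y': 46.183981786624386, 'cx': 311.52271339923817, 'cy': 233.5890920062726, 'extrinsics': array([[-0.72036836,  0.69340482,  0.01609889,  0.3192169 ],
       [-0.36074303, -0.39439331,  0.84517358,  0.08328814],
       [ 0.59239673,  0.60302874,  0.53424942, -1.84122686],
       [ 0.        ,  0.        ,  0.        ,  1.        ]])}
top {'fov_y': 54.133984639055576, 'cx': 323.7993625175181, 'cy': 240.37832204189647, 'extrinsics': array([[ 0.02651023, -0.99957827, -0.01185273,  0.0152663 ],
       [ 0.99745797,  0.02566576,  0.06647455, -0.47470763],
       [-0.06614231, -0.01358486,  0.99771772, -1.30669308],
       [ 0.        ,  0.        ,  0.        ,  1.        ]])}
{'clock': 0.1, 'q': array([-1.24821276,  0.68990236, -0.19455137,  1.56621772,  0.15730808,
        0.90249236, -0.21512263]), 'qd': array([ 1.13700398e-03, -2.07909062e-03, -9.94232918e-05, -4.09161875e-03,
       -1.13216928e-03, -6.64386438e-04, -4.02593815e-04]), 'joint_torque': array([-2.95607439e-03, -5.28502071e+01, -1.27133712e+00, -1.53840494e+01,
       -5.25243336e-02,  1.87729202e-03,  4.40051485e-05]), 'tool_pos': array([0.17786358, 0.59859638, 0.24899555]), 'eef_rot': array([ 0.10114485,  0.69979866, -0.10229103,  0.69970572]), 'contact_force': array([-0.29016666, -0.40325885, -0.37033501]), 'moment': array([-0.00781372, -0.01879904, -0.00823379]), 'opening': 1.005149533402725} 0.011
```

View pics/scene0.png

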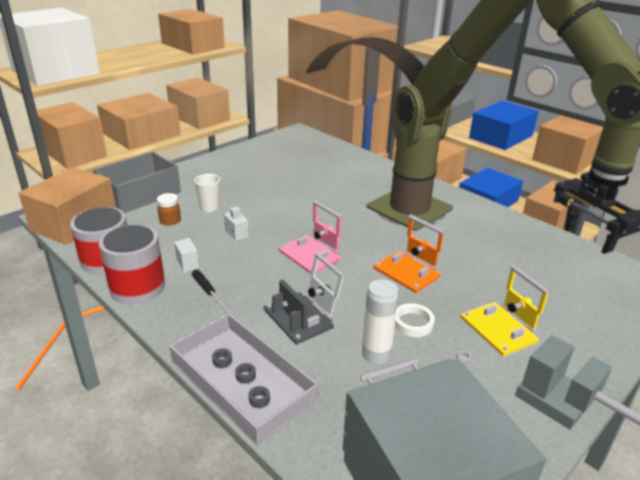

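View pics/top0.png

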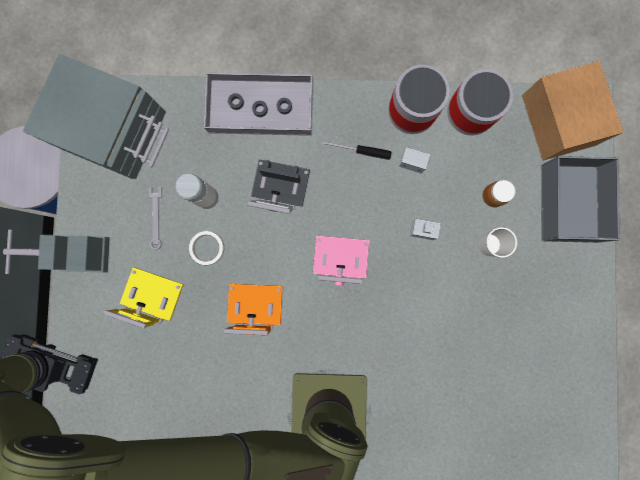

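The scene view shows the jig (dark steel) at about (300,305), and the top view has it at (278,185) with its leaf on the robot side. The orange, pink and yellow copies are decoys. The lug block is at top (427,228) and scene (236,222). The plain spacer is at top (415,159) and scene (187,255). Next I'll crop close to confirm.

```bash
cat > h.py <<'E'
import numpy as np, cv2, pickle
def ray(s,u,v):
    f=240/np.tan(np.radians(s["fov_y"]/2)); E=s["extrinsics"]
    d=E[:3,:3].T@np.array([(u-s["cx"])/f,-(v-s["cy"])/f,-1]); o=-E[:3,:3].T@E[:3,3]
    return o,d/np.linalg.norm(d)
def onz(s,u,v,z):
    o,d=ray(s,u,v); return o+d*(z-o[2])/d[2]
def proj(s,p):
    f=240/np.tan(np.radians(s["fov_y"]/2)); c=s["extrinsics"][:3,:3]@np.asarray(p,float)+s["extrinsics"][:3,3]
    return np.array([s["cx"]+f*c[0]/-c[2], s["cy"]-f*c[1]/-c[2]])
def tri(s1,p1,s2,p2):
    o1,d1=ray(s1,*p1);o2,d2=ray(s2,*p2)
    t=np.linalg.lstsq(np.c_[d1,-d2],o2-o1,rcond=None)[0]
    a,b=o1+d1*t[0],o2+d2*t[1]; return (a+b)/2,np.linalg.norm(a-b)
def crop(s,u,v,w,h,k):
    return cv2.resize(s["color"][v:v+h,u:u+w,::-1],None,fx=k,fy=k,interpolation=cv2.INTER_CUBIC)
E
python3 - <<'E'
from h import *
d=pickle.load(open("s0.pkl","rb"));t,s=d["top"],d["scene"]
A=np.hstack([crop(t,238,145,80,75,5),crop(t,390,140,80,75,5)][:2])
B=np.hstack([crop(s,260,245,80,45+30,5)[:225*2][:,:400],crop(s,170,200,80,75,5)])
im=np.vstack([A,B]);im=cv2.resize(im,(800,750));cv2.imwrite("pics/c1.png",cv2.resize(im,(640,600)))
E
```

```text
(no output)
```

View pics/c1.png

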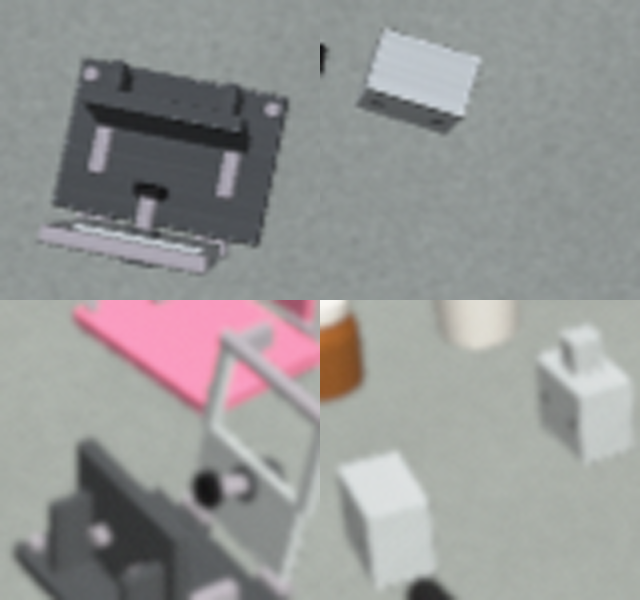

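The crop confirms that the lug block is at scene (236,222), or top (427,228). The block without a lug at top (415,159) is the spacer. The dark jig's plate corners are at about (259,160), (310,169), (302,206) and (251,196) in the top view. Next I'll measure these.

```bash
python3 - <<'E'
from h import *
d=pickle.load(open("s0.pkl","rb"));t,s=d["top"],d["scene"]
g=cv2.cvtColor(t["color"],cv2.COLOR_RGB2GRAY)
print(g[120:130,350].mean(), g[175:185,265:275].mean())
m=np.zeros_like(g);m[150:215,240:320]=(g[150:215,240:320]<100)
n,l,st,c=cv2.connectedComponentsWithStats(m);k=1+np.argmax(st[1:,4]);m=(l==k).astype(np.uint8)
cn=max(cv2.findContours(m,0,1)[0],key=cv2.contourArea);h=cv2.convexHull(cn)
# back-project hull to plate plane, rect there
P=np.array([onz(t,*p[0].astype(float),.012)[:2] for p in cn],np.float32)
R=cv2.minAreaRect(P*1000);print("plate",R,cv2.boxPoints(R)/1000)
# block top view
x0,y0=405,205
sub=cv2.resize(t["color"][y0:y0+45,x0:x0+45,::-1],None,fx=6,fy=6,interpolation=cv2.INTER_CUBIC)
x1,y1=215,195
sub2=cv2.resize(s["color"][y1:y1+50,x1:x1+45,::-1],None,fx=6,fy=6,interpolation=cv2.INTER_CUBIC)
x2,y2=300,245
sub3=cv2.resize(s["color"][y2:y2+60,x2:x2+45,::-1],None,fx=5,fy=5,interpolation=cv2.INTER_CUBIC)
x3,y3=240,190
sub4=cv2.resize(t["color"][y3:y3+30,x3:x3+65,::-1],None,fx=6,fy=6,interpolation=cv2.INTER_CUBIC)
im=np.zeros((600,800,3),np.uint8)
for q,(a,b) in((sub,(0,0)),(sub2,(275,0)),(sub3,(550,0)),(sub4,(0,320))): im[b:b+q.shape[0],a:a+q.shape[1]]=q
cv2.imwrite("pics/c2.png",im)
E
```

```text
143.2 71.85
plate ((633.3201904296875, 156.49269104003906), (148.65164184570312, 119.2383041381836), 79.6325454711914) [[0.56129867 0.09410941]
 [0.6785903  0.07265124]
 [0.70534176 0.21887597]
 [0.5880501  0.24033414]]
```

View pics/c2.png

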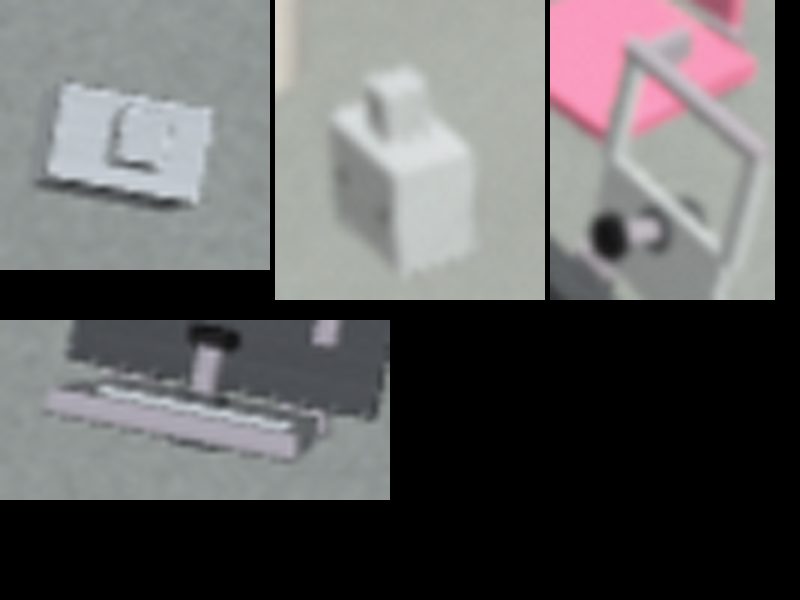

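The crop shows the lug block's top-face corners at top (415.8,219.2), (440.5,223), (437.5,238.8) and (413,234.7). The grab bar's ends are at top (247.8,203.3) and (289.5,211), which match scene (342,275) and (316.4,254).

```bash
python3 - <<'E'
from h import *
np.set_printoptions(precision=4,suppress=True)
d=pickle.load(open("s0.pkl","rb"));t,s=d["top"],d["scene"]
for a,b in(((247.8,203.3),(342,275)),((289.5,211),(316.4,254))):print("bar",tri(t,a,s,b))
for c in((258.75,159.5),(310,169),(302.5,206.25),(251,196.25)):print("plate",onz(t,*c,.012))
# block top face refined: bright mask
g=cv2.cvtColor(t["color"],cv2.COLOR_RGB2GRAY);x0,y0=405,205
sub=cv2.resize(g[y0:y0+45,x0:x0+45],None,fx=8,fy=8,interpolation=cv2.INTER_LINEAR)
m=(sub>(172)).astype(np.uint8);m=cv2.morphologyEx(m,cv2.MORPH_CLOSE,np.ones((25,25)))
m=cv2.morphologyEx(m,cv2.MORPH_OPEN,np.ones((25,25)))
cn=max(cv2.findContours(m,0,1)[0],key=cv2.contourArea)
px=lambda p:((p[0]+.5)/8-.5+x0,(p[1]+.5)/8-.5+y0)
P=np.array([onz(t,*px(p[0]),.06)[:2] for p in cn],np.float32)
R=cv2.minAreaRect(P*1000);print("blk",R)
C=np.array([onz(t,u,v,.06) for u,v in((415.8,219.2),(440.5,223),(437.5,238.8),(413,234.7))]);print(C.mean(0),np.linalg.norm(C[0]-C[1]),np.linalg.norm(C[1]-C[2]))
e=C[0]+C[3]-C[1]-C[2];print("long yaw",np.degrees(np.arctan2(e[1],e[0])))
# scene: top-face corners: left(334,115) ,front(397,172), right(468,145)
for p in((334,118),(397,175),(470,148)):print("sc",onz(s,(p[0]-275)/6+215,p[1]/6+195,.06))
print("sc bottom",onz(s,(405-275)/6+215,275/6+195,0))
E
```

```text
bar (array([0.5594, 0.2235, 0.1308]), np.float64(0.005219942533480793))
bar (array([0.541 , 0.1167, 0.1275]), np.float64(0.0009077323848038451))
plate [0.7015 0.22   0.012 ]
plate [0.6775 0.0725 0.012 ]
plate [0.5699 0.0908 0.012 ]
plate [0.595  0.2383 0.012 ]
blk ((511.6802062988281, -251.36416625976562), (70.18164825439453, 43.3510856628418), 80.97576141357422)
[ 0.5096 -0.2518  0.06  ] 0.06772607486108927 0.043977543160721624
long yaw 82.25896147144864
sc [ 0.5272 -0.2847  0.06  ]
sc [ 0.5373 -0.2206  0.06  ]
sc [ 0.4957 -0.2169  0.06  ]
sc bottom [ 0.5344 -0.2235  0.    ]
```

```bash
cat >> h.py <<'E'
from scipy.spatial.transform import Rotation as Ro
YAW=np.radians(-9.6); O=np.array([.577,.166,0.])
X=np.array([np.cos(YAW),np.sin(YAW),0]);Y=np.array([-X[1],X[0],0]);Z=np.array([0,0,1.])
def J(x,y,z): return O+x*X+y*Y+z*Z
def Jinv(p): p=np.asarray(p)-O; return np.array([p@X,p@Y,p[2]])
def delta(st,p,ydir):
    """turn (deg) & shift (cm) in current tool frame to tool-down pose at p with jaw axis +-ydir"""
    R=Ro.from_quat(st["eef_rot"]);best=None
    for sg in(1,-1):
        y=sg*np.asarray(ydir);x=-Z;T=Ro.from_matrix(np.c_[x,y,np.cross(x,y)])
        v=(R.inv()*T).as_rotvec(degrees=True)
        if best is None or np.linalg.norm(v)<np.linalg.norm(best):best=v
    return best.round(2),(R.inv().apply(np.asarray(p)-st["tool_pos"])*100).round(2)
E
python3 - <<'E'
from h import *
from plant import r
np.set_printoptions(precision=3,suppress=True)
st=r.get_state();print(Ro.from_quat(st["eef_rot"]).as_matrix())
print(Jinv([.5502,.1701,.129]))
print("bar above",delta(st,[.550,.170,.25],X))
print("q7",st["q"])
E
```

```text
[[-0.     0.285  0.959]
 [-0.002  0.959 -0.285]
 [-1.    -0.002  0.   ]]
[-0.027 -0.     0.129]
bar above (array([83.06,  0.07,  0.07]), array([ -0.05, -30.49,  47.88]))
q7 [-1.248  0.69  -0.195  1.566  0.157  0.902 -0.215]
```

Emit:
drive_tool --deltas '[[[0,0,0],[0,-1.906,2.993],4.5],[[0,0,0],[0,-1.906,2.993],4.5],[[0,0,0],[0,-1.906,2.993],4.5],[[0,0,0],[0,-1.906,2.993],4.5],[[0,0,0],[0,-1.906,2.993],4.5],[[0,0,0],[0,-1.906,2.993],4.5],[[0,0,0],[0,-1.906,2.993],4.5],[[0,0,0],[0,-1.906,2.993],4.5],[[0,0,0],[0,-1.906,2.993],4.5],[[0,0,0],[0,-1.906,2.993],4.5],[[0,0,0],[0,-1.906,2.993],4.5],[[0,0,0],[0,-1.906,2.993],4.5]]' --force 15

```text
clock: 1.1
tool_pos: [0.4579, 0.2759, 0.2495]
eef_rot: [0.102, 0.7, -0.102, 0.7]
contact_force: [0.7, -0.1, 0.1]
opening: 0.506
```

Emit:
drive_tool --deltas '[[[0,0,0],[0,-1.906,2.993],4.5],[[0,0,0],[0,-1.906,2.993],4.5],[[0,0,0],[0,-1.906,2.993],4.5],[[0,0,0],[0,-1.906,2.993],4.5],[[6.92,0,0],[0,0,0],4.5],[[6.92,0,0],[0,0,0],4.5],[[6.92,0,0],[0,0,0],4.5],[[6.92,0,0],[0,0,0],4.5],[[6.92,0,0],[0,0,0],4.5],[[6.92,0,0],[0,0,0],4.5],[[6.92,0,0],[0,0,0],4.5],[[6.92,0,0],[0,0,0],4.5]]'

```text
clock: 2.1
tool_pos: [0.5499, 0.1703, 0.2493]
eef_rot: [0.417, 0.571, -0.417, 0.571]
contact_force: [-0.3, -0.4, -0.2]
opening: 0.514
```

Emit:
drive_tool --deltas '[[[6.92,0,0],[0,0,0],4.5],[[6.92,0,0],[0,0,0],4.5],[[6.92,0,0],[0,0,0],4.5],[[6.92,0,0],[0,0,0],4.5],[[0,0,0],[0,0,0],4.5],[[0,0,0],[0,0,0],4.5]]'

```text
clock: 2.6
tool_pos: [0.5499, 0.1705, 0.2494]
eef_rot: [-0.539, -0.457, 0.54, -0.457]
contact_force: [0.4, -0.5, 0.6]
opening: 0.51
```

```bash
python3 - <<'E'
from h import *
from plant import r
np.set_printoptions(precision=3,suppress=True)
st=r.get_state();print(st["clock"],st["tool_pos"],st["q"],st["contact_force"])
print(delta(st,[.550,.170,.121],X))
t=r.snapshot("top");s=r.snapshot("scene")
im=np.hstack([crop(t,220,140,110,150,3.6),crop(s,260,220,110,150,3.6)]);cv2.imwrite("pics/c3.png",im)
E
```

```text
2.6 [0.55  0.171 0.249] [-0.481  0.628  0.17   1.73  -0.139  0.797 -0.409] [ 0.439 -0.535  0.555]
(array([0.22, 0.04, 0.03]), array([12.84,  0.03,  0.04]))
```

View pics/c3.png

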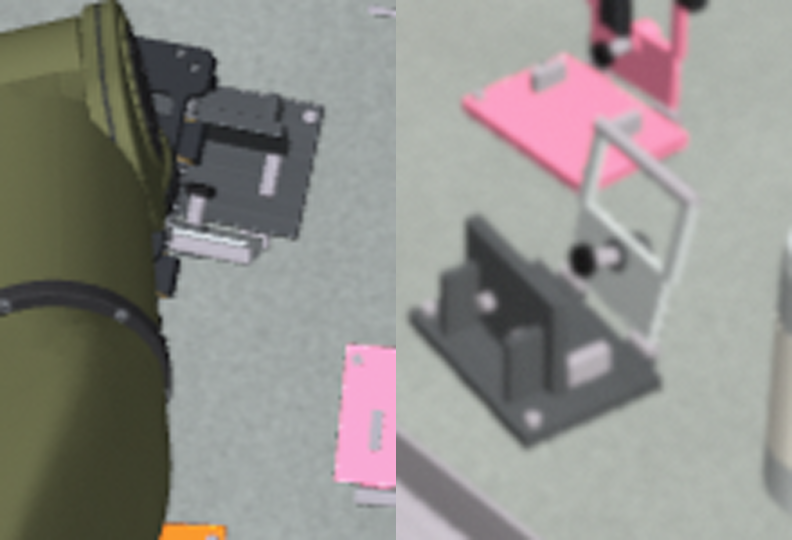

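The crop shows the open fingers straddling the bar line from above, at crop (185,210). The bar is at about top (268,207) and the leaf leans about 0.2 rad, so I can descend and pinch it.

Emit:
drive_tool --deltas '[[[0,0,0],[1.7,0,0],4.5],[[0,0,0],[1.7,0,0],4.5],[[0,0,0],[1.7,0,0],4.5],[[0,0,0],[1.7,0,0],4.5],[[0,0,0],[1.7,0,0],4.5],[[0,0,0],[1.7,0,0],4.5],[[0,0,0],[1.6,0,0],4.5],[[0,0,0],[1.0,0,0],4.5],[[0,0,0],[0,0,0],4.5],[[0,0,0],[0,0,0],1.0],[[0,0,0],[0,0,0],1.0],[[0,0,0],[0,0,0],0.8]]' --force 15

```text
clock: 3.7
tool_pos: [0.5509, 0.1706, 0.1227]
eef_rot: [0.541, 0.456, -0.539, 0.457]
contact_force: [-0.5, -1.0, -0.2]
opening: 0.305
```

Emit:
drive_tool --deltas '[[[0,0,0],[0,0,0],0.8],[[0,0,0],[0,0,0],0.8],[[0,0,0],[0,0,0],0.8]]'

```text
clock: 3.95
tool_pos: [0.5506, 0.1706, 0.1223]
eef_rot: [0.54, 0.456, -0.54, 0.457]
contact_force: [0.4, 0.5, 2.7]
opening: 0.131
```

```bash
python3 - <<'E'
from h import *
from plant import r
np.set_printoptions(precision=3,suppress=True)
st=r.get_state();R=Ro.from_quat(st["eef_rot"]).as_matrix();print(st["tool_pos"],st["opening"]*88,st["contact_force"],Jinv(st["tool_pos"]));print(R)
# arc
a0=.2
for n in (20,):
  th=np.linspace(a0,1.26,n+1);p=np.c_[-.118*np.sin(th),.118*np.cos(th)]
  for q in np.diff(p,axis=0)*100: print(q.round(2),end=" ")
E
```

```text
[0.551 0.171 0.122] 11.57053333246168 [0.38  0.482 2.671] [-0.027  0.     0.122]
[[ 0.001  0.986 -0.166]
 [ 0.    -0.166 -0.986]
 [-1.     0.001 -0.001]]
[-0.61 -0.14] [-0.6  -0.17] [-0.59 -0.2 ] [-0.58 -0.24] [-0.57 -0.27] [-0.55 -0.3 ] [-0.53 -0.32] [-0.52 -0.35] [-0.5  -0.38] [-0.48 -0.4 ] [-0.45 -0.43] [-0.43 -0.45] [-0.41 -0.47] [-0.38 -0.5 ] [-0.35 -0.52] [-0.33 -0.53] [-0.3  -0.55] [-0.27 -0.56] [-0.24 -0.58] [-0.21 -0.59]
```

Emit:
drive_tool --deltas '[[[0,0,0],[0.06,-0.3,0],0.8],[[0,0,0],[0.17,-0.6,0],0.8],[[0,0,0],[0.2,-0.59,0],0.8],[[0,0,0],[0.24,-0.58,0],0.8],[[0,0,0],[0.27,-0.57,0],0.8],[[0,0,0],[0.3,-0.55,0],0.8],[[0,0,0],[0.32,-0.53,0],0.8],[[0,0,0],[0.35,-0.52,0],0.8],[[0,0,0],[0.38,-0.5,0],0.8],[[0,0,0],[0.4,-0.48,0],0.8]]'

```text
clock: 4.78
tool_pos: [0.4983, 0.1797, 0.0944]
eef_rot: [0.54, 0.457, -0.54, 0.456]
contact_force: [1.3, 2.2, 1.9]
opening: 0.13
```

Emit:
drive_tool --deltas '[[[0,0,0],[0.43,-0.45,0],0.8],[[0,0,0],[0.45,-0.43,0],0.8],[[0,0,0],[0.47,-0.41,0],0.8],[[0,0,0],[0.5,-0.38,0],0.8],[[0,0,0],[0.52,-0.35,0],0.8],[[0,0,0],[0.53,-0.33,0],0.8],[[0,0,0],[0.55,-0.3,0],0.8],[[0,0,0],[0.56,-0.27,0],0.8],[[0,0,0],[0.58,-0.24,0],0.8],[[0,0,0],[0.5,-0.2,0],0.8],[[0,0,0],[0,0,0],0.8],[[0,0,0],[0,0,0],0.8]]'

```text
clock: 5.78
tool_pos: [0.4669, 0.1846, 0.0441]
eef_rot: [0.541, 0.456, -0.539, 0.457]
contact_force: [4.7, 2.8, 4.4]
opening: 0.127
```

```bash
python3 - <<'E'
from h import *
from plant import r
np.set_printoptions(precision=3,suppress=True)
st=r.get_state();p=Jinv(st["tool_pos"]);print(p,st["opening"]*88,st["contact_force"],np.arctan2(-p[0],p[2]+.008-.012),np.hypot(p[0],p[2]-.004))
s=r.snapshot("scene")
cv2.imwrite("pics/c4.png",crop(s,250,210,120,140,4))
E
```

```text
[-0.112 -0.     0.044] 11.204280805404121 [4.718 2.764 4.411] 1.2261192040379778 0.11866924210011691
```

View pics/c4.png

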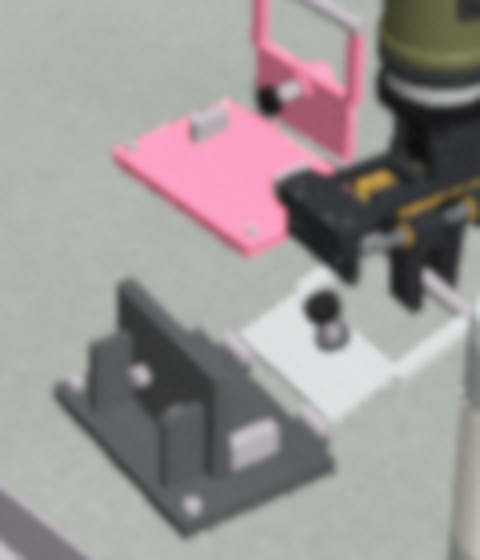

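The crop shows the leaf lying nearly flat with its foot pointing up, and the fingers on the bar. I'll push a little further to find the stop.

Emit:
drive_tool --deltas '[[[0,0,0],[0.25,-0.05,0],0.8],[[0,0,0],[0.25,-0.05,0],0.8],[[0,0,0],[0,0,0],0.8],[[0,0,0],[0,0,0],0.8]]'

```text
clock: 6.17
tool_pos: [0.4668, 0.1843, 0.0401]
eef_rot: [0.542, 0.455, -0.539, 0.457]
contact_force: [4.0, 1.0, 14.9]
opening: 0.119
```

Emit:
drive_tool --deltas '[[[0,0,0],[-0.4,0,0],3],[[0,0,0],[0,0,0],4.5],[[0,0,0],[0,0,0],4.5],[[0,0,0],[0,0,0],4.5],[[0,0,0],[-1,0,0],4.5],[[0,0,0],[-2,0,0],4.5],[[0,0,0],[-3,0,0],4.5],[[0,0,0],[-3,0,0],4.5],[[0,0,0],[-3,0,0],4.5],[[0,0,0],[-3,0,0],4.5],[[0,0,0],[-3,0,0],4.5],[[0,0,0],[0,0,0],4.5]]'

```text
clock: 7.17
tool_pos: [0.4666, 0.1854, 0.228]
eef_rot: [0.543, 0.456, -0.537, 0.457]
contact_force: [0.4, -0.1, -0.5]
opening: 0.513
```

```bash
python3 - <<'E'
from h import *
from plant import r
np.set_printoptions(precision=3,suppress=True)
st=r.get_state();print(st["tool_pos"],st["contact_force"],st["opening"])
a=np.radians(81)
print(delta(st,[.5116,-.2512,.22],[np.cos(a),np.sin(a),0]))
E
```

```text
[0.467 0.185 0.228] [ 0.445 -0.087 -0.467] 0.5128490781422942
(array([89.38, -0.52, -0.09]), array([ 0.67, 11.72, 42.3 ]))
```

Emit:
drive_tool --deltas '[[[0,0,0],[0,0.84,3.02],4.5],[[0,0,0],[0,0.84,3.02],4.5],[[0,0,0],[0,0.84,3.02],4.5],[[0,0,0],[0,0.84,3.02],4.5],[[0,0,0],[0,0.84,3.02],4.5],[[0,0,0],[0,0.84,3.02],4.5],[[0,0,0],[0,0.84,3.02],4.5],[[0,0,0],[0,0.84,3.02],4.5],[[0,0,0],[0,0.84,3.02],4.5],[[0,0,0],[0,0.84,3.02],4.5],[[0,0,0],[0,0.84,3.02],4.5],[[0,0,0],[0,0.84,3.02],4.5]]'

```text
clock: 8.17
tool_pos: [0.5025, -0.1905, 0.2225]
eef_rot: [-0.54, -0.457, 0.54, -0.456]
contact_force: [0.7, 0.2, 0.3]
opening: 0.51
```

Emit:
drive_tool --deltas '[[[0,0,0],[0,0.84,3.02],4.5],[[0,0,0],[0,0.84,3.02],4.5],[[6.87,0,0],[0,0,0],4.5],[[6.87,0,0],[0,0,0],4.5],[[6.87,0,0],[0,0,0],4.5],[[6.87,0,0],[0,0,0],4.5],[[6.87,0,0],[0,0,0],4.5],[[6.87,0,0],[0,0,0],4.5],[[6.87,0,0],[0,0,0],4.5],[[6.87,0,0],[0,0,0],4.5],[[6.87,0,0],[0,0,0],4.5],[[6.87,0,0],[0,0,0],4.5]]'

```text
clock: 9.17
tool_pos: [0.5092, -0.251, 0.2224]
eef_rot: [-0.703, -0.071, 0.704, -0.069]
contact_force: [0.6, 0.2, 0.1]
opening: 0.511
```

Emit:
drive_tool --deltas '[[[6.87,0,0],[0,0,0],4.5],[[6.87,0,0],[0,0,0],4.5],[[6.87,0,0],[0,0,0],4.5],[[0,0,0],[0,0,0],4.5],[[0,0,0],[0,0,0],4.5]]'

```text
clock: 9.58
tool_pos: [0.5095, -0.251, 0.2224]
eef_rot: [-0.704, 0.053, 0.706, 0.054]
contact_force: [0.8, 0.3, 0.7]
opening: 0.511
```

```bash
python3 - <<'E'
from h import *
from plant import r
np.set_printoptions(precision=3,suppress=True)
st=r.get_state();print(st["clock"],st["tool_pos"],st["q"])
a=np.radians(81)
print(delta(st,[.5116,-.2512,.073],[np.cos(a),np.sin(a),0]))
s=r.snapshot("scene");t=r.snapshot("top")
cv2.imwrite("pics/c5.png",np.hstack([crop(s,190,150,90,110,4.4),crop(t,390,170,90,110,4.4),]))
E
```

```text
9.5833 [ 0.509 -0.251  0.222] [ 0.063  0.714  0.553  1.792 -0.509  0.784 -0.847]
(array([0.29, 0.11, 0.03]), array([14.94, -0.01, -0.24]))
```

View pics/c5.png

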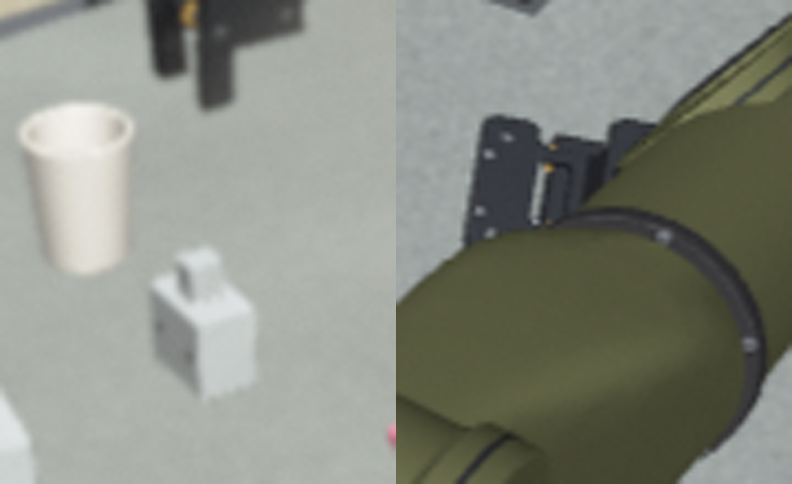

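The crop shows the open fingers above the lug block, with the lug at scene (236,212). The mixing cup is well clear of the gripper.

Emit:
drive_tool --deltas '[[[0,0,0],[0,0,-0.24],4.5],[[0,0,0],[2,0,0],4.5],[[0,0,0],[2,0,0],4.5],[[0,0,0],[2,0,0],4.5],[[0,0,0],[2,0,0],4.5],[[0,0,0],[2,0,0],4.5],[[0,0,0],[2,0,0],4.5],[[0,0,0],[1.6,0,0],4.5],[[0,0,0],[0.8,0,0],4.5],[[0,0,0],[0.4,0,0],4.5],[[0,0,0],[0,0,0],4.5],[[0,0,0],[0,0,0],4.5]]'

```text
clock: 10.68
tool_pos: [0.5129, -0.2523, 0.0755]
eef_rot: [0.705, -0.055, -0.705, -0.055]
contact_force: [0.2, -0.3, 1.4]
opening: 0.514
```

Emit:
drive_tool --deltas '[[[0,0,0],[0,0,0],1.8],[[0,0,0],[0,0,0],1.8],[[0,0,0],[0,0,0],1.8],[[0,0,0],[0,0,0],1.8],[[0,0,0],[0,0,0],1.8],[[0,0,0],[0,0,0],1.8],[[0,0,0],[0,0,0],1.8]]' --force 35

```text
clock: 11.27
tool_pos: [0.5129, -0.2535, 0.0756]
eef_rot: [0.706, -0.056, -0.704, -0.054]
contact_force: [0.5, -4.1, 6.2]
opening: 0.243
```

Emit:
drive_tool --deltas '[[[0,0,0],[-0.5,0,0],1.8],[[0,0,0],[-1,0,0],1.8],[[0,0,0],[-2,0,0],1.8],[[0,0,0],[-2,0,0],1.8],[[0,0,0],[-2.5,0,0],1.8],[[0,0,0],[-2.5,0,0],1.8],[[0,0,0],[-2.5,0,0],1.8],[[0,0,0],[-2,0,0],1.8],[[0,0,0],[-1,0,0],1.8],[[0,0,0],[-0.5,0,0],1.8],[[0,0,0],[0,0,0],1.8],[[0,0,0],[0,0,0],1.8]]'

```text
clock: 12.27
tool_pos: [0.5119, -0.2509, 0.2388]
eef_rot: [-0.704, 0.054, 0.706, 0.055]
contact_force: [-0.5, 0.4, -5.4]
opening: 0.246
```

```bash
python3 - <<'E'
from h import *
from plant import r
np.set_printoptions(precision=3,suppress=True)
st=r.get_state();print(st["tool_pos"],st["contact_force"],st["opening"]*88)
print(J(.042,0,.24),delta(st,J(.042,0,.24),Y))
E
```

```text
[ 0.512 -0.251  0.239] [-0.538  0.444 -5.42 ] 21.669439391067392
[0.618 0.159 0.24 ] (array([0.74, 0.13, 0.09]), array([ -0.07, -42.14,  -4.21]))
```

Emit:
drive_tool --deltas '[[[0,0,0],[0,-1.24,-0.12],1.8],[[0,0,0],[0,-2.48,-0.25],1.8],[[0,0,0],[0,-2.48,-0.25],1.8],[[0,0,0],[0,-2.48,-0.25],1.8],[[0,0,0],[0,-2.48,-0.25],1.8],[[0,0,0],[0,-2.48,-0.25],1.8],[[0,0,0],[0,-2.48,-0.25],1.8],[[0,0,0],[0,-2.48,-0.25],1.8],[[0,0,0],[0,-2.48,-0.25],1.8],[[0,0,0],[0,-2.48,-0.25],1.8],[[0,0,0],[0,-2.48,-0.25],1.8],[[0,0,0],[0,-2.48,-0.25],1.8]]'

```text
clock: 13.27
tool_pos: [0.5841, 0.0282, 0.2384]
eef_rot: [-0.704, 0.054, 0.706, 0.055]
contact_force: [1.7, -0.5, -4.7]
opening: 0.249
```

Emit:
drive_tool --deltas '[[[0,0,0],[0,-2.48,-0.25],1.8],[[0,0,0],[0,-2.48,-0.25],1.8],[[0,0,0],[0,-2.48,-0.25],1.8],[[0,0,0],[0,-2.48,-0.25],1.8],[[0,0,0],[0,-2.48,-0.25],1.8],[[0.7,0,0],[0,-1.22,-0.12],1.8],[[0,0,0],[0,0,0],1.8],[[0,0,0],[0,0,0],1.8],[[0,0,0],[0,0,0],1.8]]'

```text
clock: 14.02
tool_pos: [0.6186, 0.1569, 0.239]
eef_rot: [-0.704, 0.06, 0.705, 0.059]
contact_force: [-0.3, -0.3, -5.4]
opening: 0.247
```

```bash
python3 - <<'E'
from h import *
from plant import r
np.set_printoptions(precision=3,suppress=True)
st=r.get_state();print(st["clock"],st["tool_pos"],Jinv(st["tool_pos"]),st["contact_force"],st["opening"]*88)
print(delta(st,J(.042,0,.089),Y))
s=r.snapshot("scene");im=s["color"].copy()
B=lambda dz:[J(.0407+sx*.022,sy*.035,z+dz) for z in (0,.06) for sx in(1,-1) for sy in (1,-1)]
dz=st["tool_pos"][2]-.0756
k=5;c=crop(s,235,200,125,118,k)
for p in B(dz): cv2.circle(c,tuple(int((v+.5)*k) for v in proj(s,p)-[235,200]),3,(0,0,255),1)
for p in [J(x,y,.012) for x in(8,116) for y in(-75,75) for x,y in[(x/1e3,y/1e3)]]+[J(x,y,.09) for x in(.07,.082) for y in(-.055,.055)]+[J(x,y,.03) for x in(.034,.066) for y in(-.041,.041)]: cv2.circle(c,tuple(int((v+.5)*k) for v in proj(s,p)-[235,200]),3,(0,255,0),1)
cv2.imwrite("pics/c6.png",c)
E
```

```text
14.0167 [0.619 0.157 0.239] [ 0.043 -0.002  0.239] [-0.345 -0.281 -5.43 ] 21.724752658304254
(array([-0.05,  0.11, -0.1 ]), array([15.  , -0.23,  0.02]))
```

View pics/c6.png

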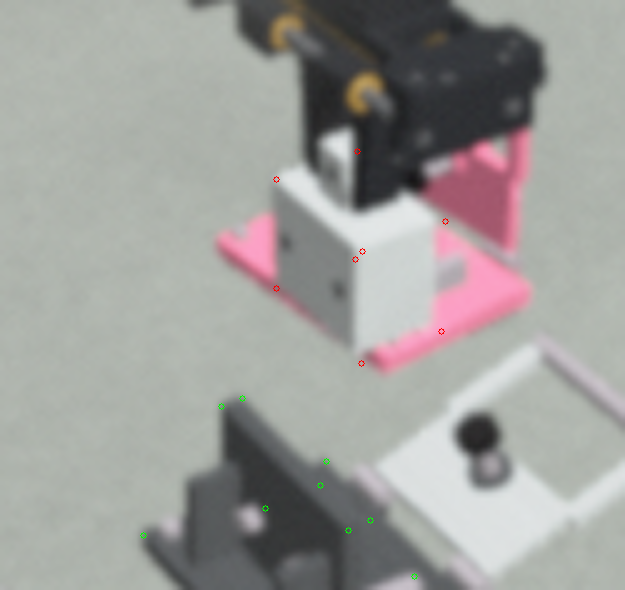

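The crop shows the held block close to its predicted corners (red), with offsets of about 1 raw pixel. The jig's fence corners (green) show the same small offset, so the block is aligned and I can descend.

Emit:
drive_tool --deltas '[[[0,0,0],[0.5,-0.22,0],1.8],[[0,0,0],[1.5,0,0],1.8],[[0,0,0],[2,0,0],1.8],[[0,0,0],[2,0,0],1.8],[[0,0,0],[2,0,0],1.8],[[0,0,0],[2,0,0],1.8],[[0,0,0],[1.5,0,0],1.8],[[0,0,0],[1,0,0],1.8],[[0,0,0],[0,0,0],1.8],[[0,0,0],[0,0,0],1.8]]'

```text
clock: 14.9
tool_pos: [0.62, 0.1595, 0.1149]
eef_rot: [-0.705, 0.06, 0.705, 0.059]
contact_force: [0.2, 0.1, -5.3]
opening: 0.247
```

Emit:
drive_tool --deltas '[[[0,0,0],[0.6,0,0],1.8],[[0,0,0],[0.6,0,0],1.8],[[0,0,0],[0.4,0,0],1.8],[[0,0,0],[0.4,0,0],1.8],[[0,0,0],[0.3,0,0],1.8],[[0,0,0],[0.2,0,0],1.8],[[0,0,0],[0,0,0],1.8],[[0,0,0],[0,0,0],1.8]]'

```text
clock: 15.57
tool_pos: [0.62, 0.16, 0.0899]
eef_rot: [0.705, -0.059, -0.705, -0.059]
contact_force: [1.2, 0.5, -5.2]
opening: 0.249
```

Emit:
drive_tool --deltas '[[[0,0,0],[0.1,0,0],1.8],[[0,0,0],[0.1,0,0],1.8],[[0,0,0],[0,0,0],1.8],[[0,0,0],[0,0,0],1.8]]'

```text
clock: 15.9
tool_pos: [0.6199, 0.16, 0.0879]
eef_rot: [-0.705, 0.059, 0.705, 0.059]
contact_force: [-0.2, -0.2, -4.9]
opening: 0.245
```

Emit:
drive_tool --deltas '[[[0,0,0],[0.1,0,0],1.8],[[0,0,0],[0,0,0],1.8],[[0,0,0],[0,0,0],1.8]]'

```text
clock: 16.15
tool_pos: [0.6201, 0.1599, 0.0876]
eef_rot: [0.705, -0.059, -0.704, -0.059]
contact_force: [-1.2, -1.0, 0.6]
opening: 0.246
```

```bash
python3 - <<'E'
from h import *
from plant import r
np.set_printoptions(precision=3,suppress=True)
st=r.get_state();print(st["clock"],st["tool_pos"],Jinv(st["tool_pos"]),st["contact_force"])
s=r.snapshot("scene")
cv2.imwrite("pics/c7.png",crop(s,235,220,125,118,5))
E
```

```text
16.15 [0.62  0.16  0.088] [0.044 0.001 0.088] [-1.227 -0.954  0.648]
```

View pics/c7.png

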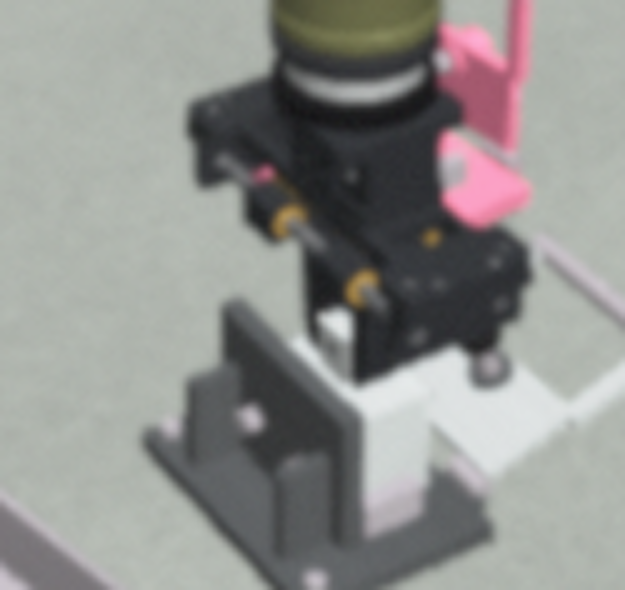

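The crop shows the block standing on the floor between the cheeks, close to the fence. The contact height is as expected (0.0876), so I can release it and rise.

Emit:
drive_tool --deltas '[[[0,0,0],[0,0,0],2.6],[[0,0,0],[0,0,0],3.4],[[0,0,0],[0,0,0],4.2],[[0,0,0],[0,0,0],4.2],[[0,0,0],[-0.5,0,0],4.2],[[0,0,0],[-1.5,0,0],4.2],[[0,0,0],[-2.5,0,0],4.2],[[0,0,0],[-2.5,0,0],4.2],[[0,0,0],[-2.5,0,0],4.2],[[0,0,0],[-2.5,0,0],4.2],[[0,0,0],[-1,0,0],4.2],[[0,0,0],[0,0,0],4.2]]' --force 15

```text
clock: 17.2
tool_pos: [0.6217, 0.1599, 0.2197]
eef_rot: [0.707, -0.059, -0.703, -0.06]
contact_force: [-0.2, 0.1, -0.5]
opening: 0.478
```

```bash
python3 - <<'E'
from h import *
from plant import r
np.set_printoptions(precision=3,suppress=True)
st=r.get_state();print(st["clock"],st["tool_pos"],st["contact_force"],st["opening"])
# bar at stop: grasped tcp was 0.4668,0.1843 (z .0401 pressed)
print(delta(st,[.4668,.1843,st["tool_pos"][2]],X))
E
```

```text
17.2 [0.622 0.16  0.22 ] [-0.183  0.063 -0.534] 0.4777706040698194
(array([-89.99,  -0.32,  -0.15]), array([-0.08,  0.18, 15.68]))
```

Emit:
drive_tool --deltas '[[[0,0,0],[0,0.03,2.61],4.5],[[0,0,0],[0,0.03,2.61],4.5],[[0,0,0],[0,0.03,2.61],4.5],[[0,0,0],[0,0.03,2.61],4.5],[[0,0,0],[0,0.03,2.61],4.5],[[0,0,0],[0,0.03,2.61],4.5],[[-6.92,0,0],[0,0,0],4.5],[[-6.92,0,0],[0,0,0],4.5],[[-6.92,0,0],[0,0,0],4.5],[[-6.92,0,0],[0,0,0],4.5],[[-6.92,0,0],[0,0,0],4.5],[[-6.92,0,0],[0,0,0],4.5]]'

```text
clock: 18.2
tool_pos: [0.4643, 0.1843, 0.2156]
eef_rot: [-0.678, -0.197, 0.68, -0.197]
contact_force: [-1.0, -0.7, 0.3]
opening: 0.511
```

Emit:
drive_tool --deltas '[[[-6.92,0,0],[0,0,0],4.5],[[-6.92,0,0],[0,0,0],4.5],[[-6.92,0,0],[0,0,0],4.5],[[-6.92,0,0],[0,0,0],4.5],[[-6.92,0,0],[0,0,0],4.5],[[-6.92,0,0],[0,0,0],4.5],[[-6.92,0,0],[0,0,0],4.5],[[0,0,0],[0,0,0],4.5],[[0,0,0],[0,0,0],4.5]]'

```text
clock: 18.95
tool_pos: [0.4646, 0.1842, 0.216]
eef_rot: [-0.54, -0.456, 0.542, -0.455]
contact_force: [0.7, -0.3, -0.4]
opening: 0.509
```

```bash
python3 - <<'E'
from h import *
from plant import r
np.set_printoptions(precision=3,suppress=True)
st=r.get_state();print(st["clock"],st["tool_pos"],st["contact_force"],st["opening"])
print(delta(st,[.4668,.1843,.042],X))
s=r.snapshot("scene");t=r.snapshot("top")
cv2.imwrite("pics/c8.png",np.hstack([crop(s,245,220,115,118,5),crop(t,240,150,45,118,5)]))
E
```

```text
18.95 [0.465 0.184 0.216] [ 0.731 -0.339 -0.38 ] 0.5094253096793753
(array([-0.22,  0.02,  0.11]), array([17.4 ,  0.25, -0.06]))
```

View pics/c8.png

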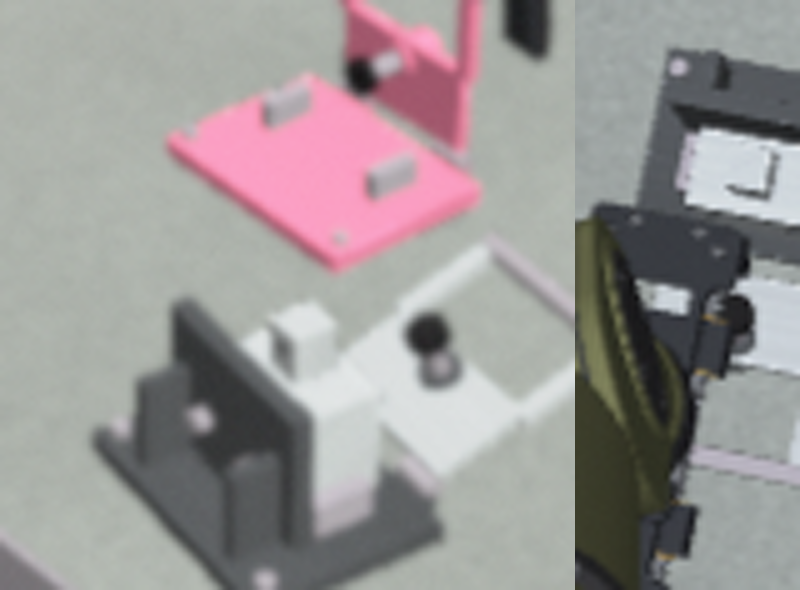

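The crop shows the block upright and parallel to the fence between the cheeks, with the leaf still fully down and the fingers over its bar. I'll descend and grip the bar.

Emit:
drive_tool --deltas '[[[0,0,0],[1,0.22,-0.06],4.5],[[0,0,0],[2.4,0,0],4.5],[[0,0,0],[2.4,0,0],4.5],[[0,0,0],[2.4,0,0],4.5],[[0,0,0],[2.4,0,0],4.5],[[0,0,0],[2.4,0,0],4.5],[[0,0,0],[2.2,0,0],4.5],[[0,0,0],[1.4,0,0],4.5],[[0,0,0],[0.7,0,0],4.5],[[0,0,0],[0,0,0],4.5],[[0,0,0],[0,0,0],1.0],[[0,0,0],[0,0,0],1.0]]' --force 20

```text
clock: 20.05
tool_pos: [0.468, 0.1847, 0.0445]
eef_rot: [0.541, 0.456, -0.54, 0.456]
contact_force: [0.3, -0.0, -0.1]
opening: 0.385
```

Emit:
drive_tool --deltas '[[[0,0,0],[0,0,0],0.8],[[0,0,0],[0,0,0],0.8],[[0,0,0],[0,0,0],0.8],[[0,0,0],[0,0,0],0.8]]'

```text
clock: 20.38
tool_pos: [0.4671, 0.1848, 0.0443]
eef_rot: [0.54, 0.457, -0.54, 0.456]
contact_force: [-1.6, 1.2, 0.2]
opening: 0.127
```

```bash
python3 - <<'E'
from h import *
from plant import r
np.set_printoptions(precision=3,suppress=True)
st=r.get_state();p=Jinv(st["tool_pos"]);print(st["tool_pos"],p,st["contact_force"],st["opening"]*88,Ro.from_quat(st["eef_rot"]).as_matrix())
th=np.r_[np.linspace(1.25,.25,21)];q=np.c_[-.118*np.sin(th),.118*np.cos(th)]
print([(a.round(2)).tolist() for a in np.diff(q,axis=0)*100])
E
```

```text
[0.467 0.185 0.044] [-0.111  0.     0.044] [-1.642  1.222  0.195] 11.200558175121813 [[-0.     0.986 -0.167]
 [ 0.    -0.167 -0.986]
 [-1.    -0.    -0.   ]]
[[0.2, 0.56], [0.23, 0.54], [0.25, 0.53], [0.28, 0.52], [0.31, 0.5], [0.33, 0.49], [0.36, 0.47], [0.38, 0.45], [0.4, 0.43], [0.42, 0.41], [0.44, 0.39], [0.46, 0.37], [0.48, 0.35], [0.5, 0.32], [0.51, 0.3], [0.52, 0.27], [0.54, 0.24], [0.55, 0.22], [0.56, 0.19], [0.57, 0.16]]
```

Emit:
drive_tool --deltas '[[[0,0,0],[-0.56,0.2,0],0.8],[[0,0,0],[-0.54,0.23,0],0.8],[[0,0,0],[-0.53,0.25,0],0.8],[[0,0,0],[-0.52,0.28,0],0.8],[[0,0,0],[-0.5,0.31,0],0.8],[[0,0,0],[-0.49,0.33,0],0.8],[[0,0,0],[-0.47,0.36,0],0.8],[[0,0,0],[-0.45,0.38,0],0.8],[[0,0,0],[-0.43,0.4,0],0.8],[[0,0,0],[-0.41,0.42,0],0.8]]'

```text
clock: 21.22
tool_pos: [0.496, 0.1797, 0.0934]
eef_rot: [-0.538, -0.458, 0.541, -0.455]
contact_force: [-7.5, 2.9, 3.8]
opening: 0.125
```

Emit:
drive_tool --deltas '[[[0,0,0],[-0.39,0.44,0],0.8],[[0,0,0],[-0.37,0.46,0],0.8],[[0,0,0],[-0.35,0.48,0],0.8],[[0,0,0],[-0.32,0.5,0],0.8],[[0,0,0],[-0.3,0.51,0],0.8],[[0,0,0],[-0.27,0.52,0],0.8],[[0,0,0],[0,0,0],0.8],[[0,0,0],[0,0,0],0.8]]'

```text
clock: 21.88
tool_pos: [0.5261, 0.1744, 0.1148]
eef_rot: [-0.54, -0.457, 0.541, -0.456]
contact_force: [-8.6, 1.6, 14.1]
opening: 0.126
```

```bash
python3 - <<'E'
from h import *
from plant import r
np.set_printoptions(precision=3,suppress=True)
st=r.get_state();p=Jinv(st["tool_pos"]);f=st["contact_force"];print(st["clock"],p,f@X,f,st["opening"]*88,np.arcsin(-p[0]/.118))
th=np.linspace(.45,0,21);q=np.c_[-.118*np.sin(th),.118*np.cos(th)]
print([(a.round(2)).tolist() for a in np.diff(q,axis=0)*100])
E
```

```text
21.8833 [-0.052 -0.     0.115] -8.711533306471816 [-8.572  1.556 14.126] 11.085519878918113 0.4524590463773208
[[0.24, 0.11], [0.24, 0.11], [0.25, 0.1], [0.25, 0.1], [0.25, 0.09], [0.25, 0.09], [0.25, 0.08], [0.26, 0.07], [0.26, 0.07], [0.26, 0.06], [0.26, 0.06], [0.26, 0.05], [0.26, 0.04], [0.26, 0.04], [0.26, 0.03], [0.26, 0.03], [0.26, 0.02], [0.27, 0.01], [0.27, 0.01], [0.27, 0.0]]
```

Emit:
drive_tool --deltas '[[[0,0,0],[-0.15,-0.05,0],0.8],[[0,0,0],[0,0,0],0.8],[[0,0,0],[0,0,0],0.8],[[0,0,0],[0,0,0],0.8]]' --force 10

```text
clock: 22.22
tool_pos: [0.5276, 0.1742, 0.1154]
eef_rot: [0.541, 0.456, -0.54, 0.456]
contact_force: [-4.0, -0.1, 7.5]
opening: 0.13
```

Emit:
drive_tool --deltas '[[[0,0,0],[-0.16,0.24,0],0.8],[[0,0,0],[-0.16,0.24,0],0.8],[[0,0,0],[-0.1,0.25,0],0.8],[[0,0,0],[-0.1,0.25,0],0.8],[[0,0,0],[-0.09,0.25,0],0.8],[[0,0,0],[-0.09,0.25,0],0.8],[[0,0,0],[-0.08,0.25,0],0.8],[[0,0,0],[0,0,0],0.8],[[0,0,0],[0,0,0],0.8]]'

```text
clock: 22.97
tool_pos: [0.5447, 0.1711, 0.1226]
eef_rot: [0.541, 0.456, -0.54, 0.456]
contact_force: [-2.7, 1.0, 5.3]
opening: 0.13
```

Emit:
drive_tool --deltas '[[[0,0,0],[-0.07,0.26,0],0.8],[[0,0,0],[-0.07,0.26,0],0.8],[[0,0,0],[-0.06,0.26,0],0.8],[[0,0,0],[-0.06,0.26,0],0.8],[[0,0,0],[0,0,0],0.8],[[0,0,0],[0,0,0],0.8]]'

```text
clock: 23.47
tool_pos: [0.5547, 0.1695, 0.1248]
eef_rot: [0.541, 0.456, -0.54, 0.456]
contact_force: [-4.6, -1.5, 3.6]
opening: 0.13
```

```bash
python3 - <<'E'
from h import *
from plant import r
np.set_printoptions(precision=3,suppress=True)
st=r.get_state();p=Jinv(st["tool_pos"]);f=st["contact_force"];a=np.arcsin(-p[0]/.118);print(st["clock"],p,"fx",f@X,f,a,"tang",f@X*np.cos(a)+f[2]*np.sin(a))
E
```

```text
23.4667 [-0.023 -0.     0.125] fx -4.290057447373723 [-4.609 -1.526  3.56 ] 0.19224611377463238 tang -3.530863887308889
```

Emit:
drive_tool --deltas '[[[0,0,0],[-0.06,0.26,0],0.8],[[0,0,0],[-0.06,0.26,0],0.8],[[0,0,0],[-0.05,0.26,0],0.8],[[0,0,0],[-0.04,0.26,0],0.8],[[0,0,0],[-0.04,0.26,0],0.8],[[0,0,0],[0,0,0],0.8],[[0,0,0],[0,0,0],0.8],[[0,0,0],[0,0,0],0.8]]'

```text
clock: 24.13
tool_pos: [0.5665, 0.1674, 0.1272]
eef_rot: [-0.54, -0.456, 0.541, -0.456]
contact_force: [-4.8, -0.8, 3.7]
opening: 0.129
```

Emit:
drive_tool --deltas '[[[0,0,0],[-0.02,0.26,0],0.8],[[0,0,0],[-0.02,0.26,0],0.8],[[0,0,0],[-0.01,0.26,0],0.8],[[0,0,0],[0,0,0],0.8],[[0,0,0],[0,0,0],0.8],[[0,0,0],[0,0,0],0.8]]'

```text
clock: 24.63
tool_pos: [0.574, 0.1661, 0.1277]
eef_rot: [-0.54, -0.457, 0.541, -0.456]
contact_force: [-5.1, -0.6, 4.5]
opening: 0.133
```

```bash
python3 - <<'E'
from h import *
from plant import r
np.set_printoptions(precision=3,suppress=True)
st=r.get_state();p=Jinv(st["tool_pos"]);f=st["contact_force"];a=np.arcsin(-p[0]/.118);print(st["clock"],p,"fx",f@X,f,a,"tang",f@X*np.cos(a)+f[2]*np.sin(a))
s=r.snapshot("scene");t=r.snapshot("top")
cv2.imwrite("pics/c9.png",np.hstack([crop(s,270,220,75,98,6),crop(t,245,140,55,98,6)]))
E
```

```text
24.6333 [-0.003 -0.     0.128] fx -4.931896370168273 [-5.11  -0.64   4.529] 0.025675458194680492 tang -4.814009433790117
```

View pics/c9.png

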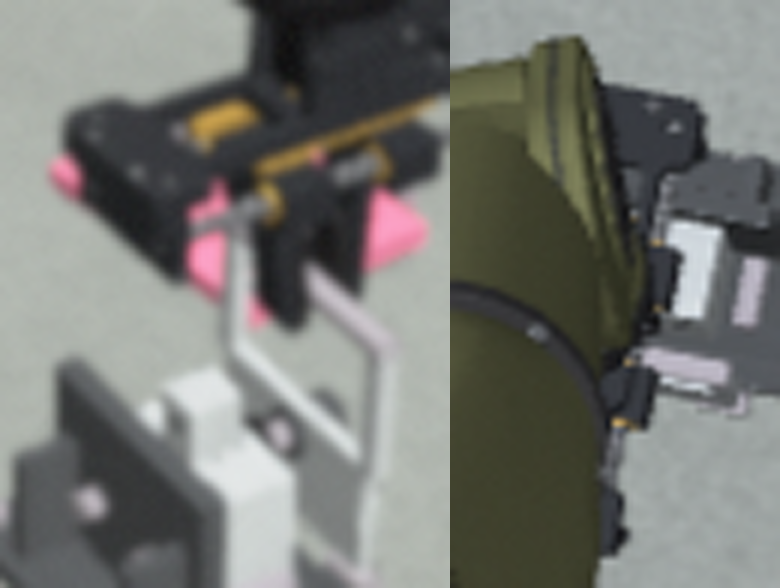

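The crop shows the block next to the fence with the foot pressing on its rear face, and the leaf nearly upright. It needs about 3 mm more at the bar.

Emit:
drive_tool --deltas '[[[0,0,0],[-0.1,0.15,0],0.8],[[0,0,0],[-0.1,0.15,0],0.8],[[0,0,0],[0,0,0],0.8],[[0,0,0],[0,0,0],0.8]]'

```text
clock: 25.07
tool_pos: [0.5751, 0.1659, 0.128]
eef_rot: [-0.538, -0.458, 0.542, -0.455]
contact_force: [-5.6, -0.7, -5.0]
opening: 0.131
```

Emit:
drive_tool --deltas '[[[0,0,0],[0,0,0],0.8],[[0,0,0],[0,0,0],0.8],[[0,0,0],[0,0,0],0.8],[[0,0,0],[0,0,0],0.8]]'

```text
clock: 25.4
tool_pos: [0.5751, 0.1659, 0.128]
eef_rot: [-0.538, -0.458, 0.542, -0.455]
contact_force: [-5.8, 0.1, -4.6]
opening: 0.13
```

```bash
python3 - <<'E'
from h import *
from plant import r
np.set_printoptions(precision=3,suppress=True)
L=[];S=[]
for i in range(8):
    s=r.snapshot("scene");S.append(s["color"].astype(float))
    st=r.get_state();p=Jinv(st["tool_pos"]);f=st["contact_force"];L.append([*p*1000,f@X,f@Y,f[2]])
print(st["clock"],np.mean(L,0),np.std(L,0))
s["color"]=np.mean(S,0).astype(np.uint8);pickle.dump(s,open("s9.pkl","wb"))
k=8;u,v=275,255;c=crop(s,u,v,70,70,k)
def dot(p,col):cv2.circle(c,tuple(int((a+.5)*k) for a in proj(s,p)-[u,v]),3,col,1)
for sx in(.026,.070):
  for z in(.012,.072):
    for y in(-.035,.035):dot(J(sx,y,z),(0,0,255))
for y in(-.055,.055):dot(J(.07,y,.09),(0,255,0))
for y in(-.045,.045):dot(J(0,y,.130),(255,0,0))
cv2.imwrite("pics/c10.png",c)
E
```

```text
25.8 [ -1.837  -0.411 128.012  -5.857  -1.054  -4.348] [0.011 0.009 0.015 0.335 0.49  0.468]
```

View pics/c10.png

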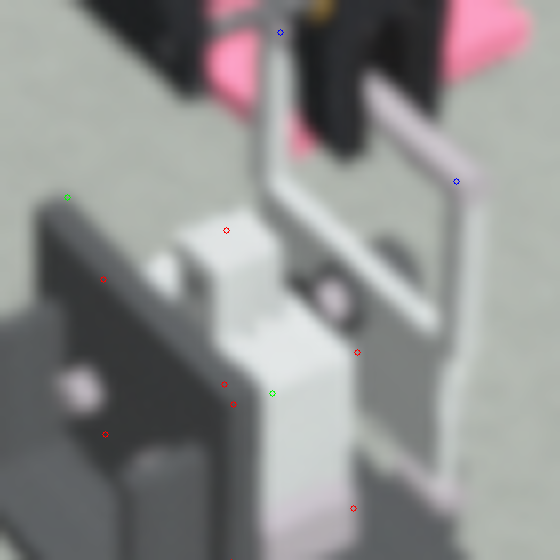

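The crop shows the block against the fence, within about 1 px of the predicted home corners, and the leaf upright to within about 0.02 rad. The averaged push is 5.9 N, which puts the plunger at about 11 mm. I'll make one small nudge and ease the vertical load.

Emit:
drive_tool --deltas '[[[0,0,0],[0.08,0.1,0],0.8],[[0,0,0],[0,0.1,0],0.8],[[0,0,0],[0,0,0],0.8],[[0,0,0],[0,0,0],0.8],[[0,0,0],[0,0,0],0.8],[[0,0,0],[0,0,0],0.8]]'

```text
clock: 26.3
tool_pos: [0.5774, 0.1655, 0.128]
eef_rot: [-0.539, -0.457, 0.542, -0.455]
contact_force: [-5.6, -0.1, 1.2]
opening: 0.129
```

```bash
cat > m.py <<'E'
from h import *
from plant import r
np.set_printoptions(precision=2,suppress=True)
L=[]
for i in range(10):
    r.snapshot("scene");st=r.get_state();p=Jinv(st["tool_pos"]);f=st["contact_force"];L.append([*p*1000,f@X,f@Y,f[2]])
print(st["clock"],np.mean(L,0),np.std(L,0),st["opening"]*88)
E
python3 m.py
```

```text
26.8 [  0.42  -0.4  127.98  -6.7   -1.4    0.92] [0.01 0.02 0.01 0.54 0.47 0.4 ] 11.629835482699287
```

The readings are steady. The bar is about 0.4 mm past upright by my jig fit, the push is about 6.7 N (about 6.1 N expected at half-way), and the vertical load is nearly zero.

```bash
python3 -c "
from plant import r
print(r.finish_job(), r.get_state()['clock'])"
```

```text
the job is handed in; nothing more can be done
the job is handed in; nothing more can be done
```

I pulled the leaf down to its stop, stood the lug block on the jig floor between the cheeks, and let go of it. I then swung the leaf back up and handed the job in at about 27 s, with the gripper still holding the bar. `finish_job()` gives no verdict, so the outcome below rests on my own checks.

- **Block:** in the last picture it stood upright and parallel to the fence, within about 1 px (about 3 mm) of its expected home corners. I took no picture after the final 2 mm nudge at the bar.
- **Leaf angle:** at the end the bar was about 0.4 mm past upright by my jig fit, and the tool position was steady to within 0.02 mm.
- **Plunger:** the mean push at the bar was 6.7 ± 0.5 N. About 6.1 N was expected at half-way, counting hinge friction. I estimate the plunger at 12 mm, give or take 1 mm, well short of its 24 mm stop. I could not measure it directly.
- **Disagreement:** the fence edge in the camera view sat up to about 1.75 px from its predicted place. The jig could therefore be about 2 mm further out than I assumed, which would put the plunger nearer 11.5 mm. The force reading points slightly the other way, to about 13 mm.
- **Other objects:** I saw nothing else move on the bench in the pictures I took.

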